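Lay the contactor base on its back against the stop

TASK

The cream contactor base is standing on end on the metal fitting plate. Push it over so that it lies on its back with its open face up, then push it along the plate until its top end sits squarely and flush against the stop bar. Do it by pushing only: do not pick it up or lift it, leave the can, the relay and the screwdriver where they are, and finish clear of everything.

Things in the scene. Friction and masses are not known exactly. Their poses are not given: they have to be found in the camera images.
- base: Contactor base: loose rigid cream moulding, 45 (x) by 60 (y) by 130 mm (z), about 0.3 kg, standing on end on the plate, its back towards the stop bar within 10 degrees. Origin: centre of the end it stands on at the start (foot end). z runs from foot to top end; x points out of the flat back, 22.5 mm from the origin; the open face looks along -x. On its back, x points down and the origin is 26.5 mm up.
- base_top (a point): Centre of the base's top end face, 130 mm from the foot end along the base's z; axes as the base's. The open face (coil and screws) has a solid flat screw block, 32 mm long and full width, at the top end and at the foot end; between them it is a recess. Mass centre near the middle.
- jig: Fitting plate, fixed to the table: aluminium, 300 (x) by 190 (y) by 4 mm, with a dark steel stop bar across its +x end: 170 mm long along y, 15 mm thick, 30 mm high above the plate. Origin: centre of the plate's underside, on the table; x points along the plate to the bar, z up. Tipped straight over, the base's top end stays 15 to 75 mm short of the bar.
- jig_stop (a point): Middle of the stop bar's inner face (the face that looks back along the plate), at the plate's upper surface, 125 mm from the jig's origin; axes as the jig's. The base belongs on its -x side.
- can: A round tin 66 mm across and 80 mm tall, standing on the table beside the plate; not to be moved. Origin: centre of its underside.
- relay: A finished grey relay, 36 x 45 x 60 mm, standing on the table beside the plate; not to be moved. Origin: centre of its underside.
- driver: A screwdriver lying on the table on the other side of the plate; not to be moved. Its x points from handle to tip. Origin: under its middle.

How it is judged:
On the way:
1. the base has been tipped over and lies on its back (angle between base's own x axis and vertical above 3.05 rad), for 0.2 s.
At the end, for the whole second after the job is handed in: The base lies flat on its back on the plate, open face up (within 4 degrees) and at rest; the middle of its top end is within 4 mm of the stop bar's face and within 65 mm of the bar's middle sideways, and its length is square to the bar within 0.06 rad (angle between base's own x axis and vertical above 3.07 rad and height (world z) of base below 0.03 m and x of base_top in the frame of jig_stop between -0.004 and 0.004 m and y of base_top in the frame of jig_stop between -0.065 and 0.065 m and angle between the z axis of base and the x axis of jig, either way round below 0.06 rad and linear speed of base below 0.02 m/s); the robot touches nothing.
It fails at once if the base was lifted (its foot end rose more than 50 mm above the table) (height (world z) of base above 0.05 m or height (world z) of base_top above 0.155 m).
It fails at once if the lying base was picked up (angle between base's own x axis and vertical above 3 rad and height (world z) of base above 0.04 m).
It fails at once if the can, the relay or the screwdriver was moved by more than 25 mm (distance of any of can, relay, driver from where it was at the start of the episode above 0.025 m).
It also fails if it takes over 64 s, if anything falls off the work surface, if the arm or the gripper's body presses on something with over 40 N, if the wrist force passes 120 N, or if a joint passes its speed limit or range.

ROBOT

A 7-joint arm with a two-finger parallel gripper is mounted at the origin on the work surface. World frame = base frame: x ahead of the robot, y to its left, z up, the work surface at z = 0. Lengths are in m, angles in rad, forces in N, time in s.
With the tool pointing down it reaches from about 0.425 to 0.95 m from the base axis. Payload 4.7 kg.
Tool frame: the origin (TCP) lies midway between the tips of the shut fingers; the grasp point (between the pads) lies 19 mm behind it; z points along the fingers, y is the direction in which the jaws open and shut (so a half turn about z gives the same grasp; the last joint's range is limited). The gripper opens to 85 mm and grips with 20 to 120 N. Pads are 22 mm wide; open, the fingers measure 114 mm over their backs; the gripper's body (76 mm by 85 mm) begins 54 mm behind the grasp point. The pads swing forward as they close: fully open they stand 13 mm farther back than shut.
Start: joints at [-1.192, 0.469, -0.049, 1.532, 0.024, 1.141, -0.082], TCP at [0.268, 0.62, 0.231] pointing down, gripper open.
Joint ranges: [-2.59, 2.59], [-0.33, 1.99], [-1.39, 1.29], [0.1, 2.45], [-1.04, 4.18], [0.21, 1.99], [-2.66, 2.66]. Speed limits (rad/s): [2.57, 2.57, 3.14, 3.14, 3.14, 3.14, 3.14].

INTERFACE

Orientations are given as a unit quaternion [w, x, y, z].
In Python, from workcell import ctrl gives the robot as it stands.
- The arm moves only by the tool step_arm, never from a script. Its argument "series" is a list of rows, each a list of 5 numbers: the shift along the tool's x, y, z in cm, then the turn about the tool's z in rad, then the closure, from 0 (fully open) to 1 (shut). In form: [[x, y, z, yaw, fingers], ...]. A call has 1 to 20 rows; each row is the pose to reach, as a shift and turn from the pose measured when the call began, along the tool's axes at that moment; what a row does not reach only later rows make up. A row lasts 1/8 s, in which the tool goes at most 62.5 mm and 10.7 degrees, less where a joint would pass 70% of its speed; a pose out of reach is approached as far as the arm can. A call with a gripper value outside its range is refused whole. The fingers move at their own pace and stop on an object; the grip force is fixed at half the most. Time passes only in rows, so rows that repeat a pose let the fingers close. It gives the time, the measured TCP pose, the force and the opening at its end, in the units of the state.
- ctrl.read_state(): the state, without advancing time (a new reading comes with each control period).
- ctrl.snapshot(name): name is "scene" or "top" or "wrist"; returns the picture (480x640x3 uint8, red, green, blue); there is no depth.
- ctrl.camera_model(name): a dict with "fx", "fy", "cx", "cy" (pixels), "k1" (the pictures are not rectified: a ray, as slopes to the right and down, at radius r is drawn at 1 + k1 r^2 times it, then the intrinsics apply), "R" (3x3) and "t" (3): a world point X has camera coordinates R X + t. Camera axes: x right, y down, z forward; pixel columns grow to the right and rows downward; lengths in m; the calibration is good to about 2 mm. A picture is of the moment at which its call begins: read the wrist's pose just before it. camera_model takes no time and is no camera call; for the wrist camera it gives the pose at the moment of the call.
- ctrl.sign_off(): hands the job in, once; it reports no verdict.
Trained networks look in the newest picture that a camera, given by its name, has taken for a name from the list of things; names that differ only in an ending like _2 or _b are one class to them, and where a whole thing is asked for, a point or a joint stands for the part that bears it (a point fixed in the world has none). Each returns a list of dicts, best first, with "confidence" (0 to 1); they miss things now and then, are a little off and sometimes report something else, mostly with a low value. They report only what shows in the picture. A call takes as long as a camera call.
- ctrl.boxes_of(name, camera): "centre" ([column, row] in pixels, amid what is visible of it).
- ctrl.mark_of(name, camera): "centre" ([column, row] in pixels: a listed point, or the origin of a listed thing).
The state is a dict: "t": time; "joint_pos": joint angles; "qd": joint speeds; "joint_torque": joint torques, N m; "ee_pos": TCP position; "eef_rot": TCP orientation; "wrist_force": force on the tool from outside, world axes, zero at the start; "wrist_torque": the same for the moment, N m; "grip_width": finger opening in m.
Only numpy, scipy, OpenCV 4.12 (cv2) and the standard library are available. Lean on these libraries where they do the work, as an engineer would, in place of code of your own. Each camera call takes 0.05 s, during which the arm holds its last target. There are 200 camera calls.

## Working session

There is one attempt and no reset: what is moved stays moved. The work goes in short steps, Python scripts to look and compute and a tool call to move; the robot and the scene stay as the last step left them, time stands still between calls to the robot, and variables do not carry over. Pictures are saved under pics/ and viewed, about 8 in all and at most 12, crops included, and the job is handed in when it is done.

Besides the shell and the picture viewer there is one more tool, called after ">>>" by a JSON object that holds its "api" and its "payload", one argument or row to a line. step_arm: Moves the arm, as the interface text tells. Its arguments: {"type":"object","properties":{"series":{"type":"array","items":{"type":"array","items":{"type":"number"}}}},"required":["series"]}

```bash
mkdir -p pics; cat > h.py <<'E'
import numpy as np, cv2
from scipy.optimize import least_squares
from workcell import ctrl
def snap(n,f=None):
    im=ctrl.snapshot(n)
    if f: cv2.imwrite('pics/'+f,im[:,:,::-1])
    return im
def proj(m,X):
    c=np.array(m['R'])@np.asarray(X,float)+np.array(m['t']); a=c[:2]/c[2]; a=a*(1+m['k1']*(a@a))
    return np.array([m['fx']*a[0]+m['cx'],m['fy']*a[1]+m['cy']])
def tri(ms,ps):
    return least_squares(lambda X:np.concatenate([proj(m,X)-p for m,p in zip(ms,ps)]),[.6,0,.05])
def onz(m,p,z):
    return least_squares(lambda q:proj(m,[q[0],q[1],z])-p,[.6,0]).x
E
python3 - <<'E'
from h import *
s=ctrl.read_state();print(s['t'],s['ee_pos'],s['eef_rot'],s['wrist_force'],s['grip_width'])
M={}
D={}
for c in ['scene','top']:
    im=snap(c,c+'0.png');M[c]=ctrl.camera_model(c)
    for n in ['base','base_top','jig','jig_stop','can','relay','driver']:
        r=ctrl.mark_of(n,c)
        D[n,c]=r
        print(c,n,[(np.round(q['centre'],1).tolist(),round(q['confidence'],2)) for q in r[:2]])
for n in ['base','base_top','jig','jig_stop','can','relay','driver']:
    if D[n,'scene'] and D[n,'top']:
        r=tri([M['scene'],M['top']],[D[n,c][0]['centre'] for c in('scene','top')]);print(n,r.x.round(4),r.cost)
a=cv2.imread('pics/scene0.png');b=cv2.imread('pics/top0.png')
cv2.imwrite('pics/both0.png',cv2.resize(np.hstack([a,b]),(800,300),interpolation=cv2.INTER_AREA))
E
```

```text
0.0 [0.26743239 0.61909899 0.23024666] [-1.55856520e-04  2.02433188e-01  9.79295558e-01 -9.94938176e-04] [-0.80016222  0.3229235   0.19377981] 0.08535776003502422
scene base [([204.5, 296.2], 0.83)]
scene base_top [([191.3, 238.5], 0.56)]
scene jig [([227.1, 279.0], 0.72)]
scene jig_stop [([276.3, 248.1], 0.94), ([334.9, 315.2], 0.45)]
scene can [([268.0, 366.1], 0.89)]
scene relay [([337.8, 313.5], 0.81)]
scene driver [([190.8, 239.0], 0.69)]
top base [([415.4, 228.0], 0.78)]
top base_top [([439.4, 222.3], 0.81)]
top jig [([398.7, 249.3], 0.85), ([438.5, 222.9], 0.6)]
top jig_stop [([340.4, 282.4], 0.82)]
top can [([372.8, 133.8], 0.91)]
top relay [([302.9, 176.0], 0.96)]
top driver [([422.5, 329.8], 0.92)]
base [ 0.6122 -0.1951  0.0054] 0.7586245929268671
base_top [ 0.6108 -0.2004  0.1316] 0.59577690627645
jig [ 0.5731 -0.1573  0.0053] 5.026738497390366
jig_stop [ 0.5109 -0.0505  0.0111] 0.714234196076264
can [ 0.7904 -0.1141  0.0067] 0.1612269188923709
relay [0.7084 0.0195 0.0031] 0.41635300704138817
driver [ 0.4214 -0.2107 -0.0027] 1.4735011541254905
```

View pics/both0.png

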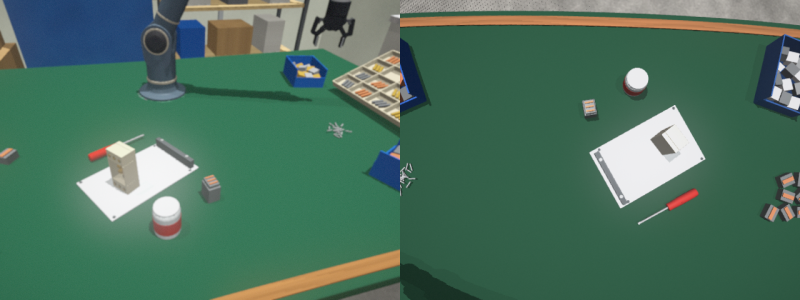

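The left image shows the base standing at the far end of the plate, with the dark bar at the opposite end. The can and relay are on one side and the driver is on the other. The marks triangulate at sensible heights (0.132 m for the base top), so next I'll refine the plate's axis from its outline.

```bash
python3 - <<'E'
from h import *
m=ctrl.camera_model('top');im=cv2.imread('pics/top0.png')
g=im.min(2); mask=((g>150)*255).astype('uint8')
mask=cv2.morphologyEx(mask,cv2.MORPH_CLOSE,np.ones((3,3),np.uint8))
cs=[c for c in cv2.findContours(mask,cv2.RETR_EXTERNAL,2)[0] if cv2.contourArea(c)>1500]
for c in cs:
    x,y,w,h=cv2.boundingRect(c)
    if not(x<400<x+w and y<250<y+h): continue
    W=np.array([onz(m,p[0].astype(float),.004) for p in c])
    r=cv2.minAreaRect(W.astype('float32')*1000);print(r,cv2.boxPoints(r).round(1).tolist())
M={};
s=ctrl.camera_model('scene')
j=(onz(m,np.array([398.7,249.3]),0)+onz(s,np.array([227.1,279.]),0))/2
t=(onz(m,np.array([340.4,282.4]),.004)+onz(s,np.array([276.3,248.1]),.004))/2
print(j,t,onz(m,np.array([439.4,222.3]),.134),onz(s,np.array([191.3,238.5]),.134),np.linalg.norm(t-j),np.arctan2(*(t-j)[::-1]))
a=im[150:350,300:480];cv2.imwrite('pics/c0.png',cv2.resize(a,None,fx=3,fy=3,interpolation=cv2.INTER_CUBIC))
E
```

```text
((573.076904296875, -158.78323364257812), (189.9494171142578, 300.1781005859375), 29.639312744140625) [[416.29998779296875, -75.30000305175781], [564.7999877929688, -336.20001220703125], [729.7999877929688, -242.3000030517578], [581.4000244140625, 18.600000381469727]]
[ 0.57065737 -0.15798704] [ 0.50637816 -0.04998584] [ 0.61071395 -0.19836114] [ 0.61346978 -0.20133534] 0.1256824440395987 2.107657746636372
```

View pics/c0.png

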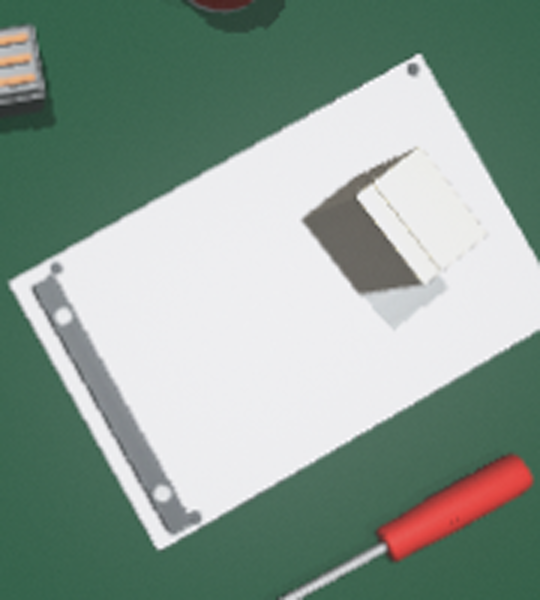

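The plate outline fits at 189.9 x 300.2 mm: centre (0.573, -0.159), x axis at 119.6°. The crop shows the base's top edge about 10° off the bar, with its back normal near 130°. I'll tip it along its own normal with two spread fingers, starting from behind the open face.

>>> {"api": "step_arm", "payload": {
  "series": [
    [-70.7,-64.7,0,0.48,0.65],
    [-70.7,-64.7,0,0.48,0.65],
    [-70.7,-64.7,0,0.48,0.65],
    [-70.7,-64.7,0,0.48,0.65],
    [-70.7,-64.7,0,0.48,0.65],
    [-70.7,-64.7,0,0.48,0.65],
    [-70.7,-64.7,0,0.48,0.65],
    [-70.7,-64.7,0,0.48,0.65],
    [-70.7,-64.7,0,0.48,0.65],
    [-70.7,-64.7,0,0.48,0.65],
    [-70.7,-64.7,0,0.48,0.65],
    [-70.7,-64.7,0,0.48,0.65],
    [-70.7,-64.7,0,0.48,0.65],
    [-70.7,-64.7,0,0.48,0.65],
    [-70.7,-64.7,0,0.48,0.65],
    [-70.7,-64.7,0,0.48,0.65],
    [-70.7,-64.7,0,0.48,0.65],
    [-70.7,-64.7,0,0.48,0.65]
  ]
}}

```text
t: 3.05
ee_pos: [0.6601, -0.2529, 0.2311]
eef_rot: [-0.0, 0.429, 0.903, 0.001]
wrist_force: [-0.6, -0.4, -0.3]
grip_width: 0.0298
```

```bash
python3 - <<'E'
from h import *
from scipy.spatial.transform import Rotation as R
m=ctrl.camera_model('top')
P=np.array([onz(m,np.array(p),.134) for p in [(419,215),(445.7,245),(462.7,228.3),(440,199)]]);print(P.round(4),P.mean(0),[np.linalg.norm(P[i]-P[i-1]).round(4) for i in range(4)],np.degrees([np.arctan2(*(P[i]-P[i-1])[::-1]) for i in range(4)]))
s=ctrl.read_state();q=np.array(s['eef_rot']);A=R.from_quat(q[[1,2,3,0]]).as_matrix()
print(s['t'],s['ee_pos'],s['grip_width'],s['wrist_force'],A.round(3).tolist(),np.degrees(np.arctan2(A[1,0],A[0,0])))
c=P.mean(0);d=A[:2,0];print('centre rel tool x,y',(c-s['ee_pos'][:2])@A[:2,:2])
E
```

```text
[[ 0.622  -0.1652]
 [ 0.5745 -0.2082]
 [ 0.6015 -0.2366]
 [ 0.6482 -0.1999]] [ 0.61157087 -0.20249154] [np.float64(0.0435), np.float64(0.064), np.float64(0.0392), np.float64(0.0594)] [ 127.17446542 -137.79993943  -46.39893244   38.20007799]
3.05 [ 0.66011941 -0.25291758  0.23105842] 0.029783015462268633 [-0.64042833 -0.35485736 -0.27055982] [[-0.632, 0.775, -0.0], [0.775, 0.632, 0.002], [0.001, 0.001, -1.0]] 129.22675792952757
centre rel tool x,y [ 0.06976408 -0.00571918]
```

>>> {"api": "step_arm", "payload": {
  "series": [
    [0,-0.4,6,0,0.65],
    [0,-0.4,11.4,0,0.65],
    [0,-0.4,11.4,0,0.65],
    [1.5,-0.4,11.4,0,0.65],
    [2.5,-0.4,11.4,0,0.65],
    [3.0,-0.4,11.4,0,0.65],
    [3.5,-0.4,11.4,0,0.65],
    [4.0,-0.4,11.4,0,0.65],
    [4.5,-0.4,11.4,0,0.65],
    [5.0,-0.4,11.4,0,0.65],
    [5.0,-0.4,11.4,0,0.65]
  ]
}}

```text
t: 4.42
ee_pos: [0.625, -0.216, 0.1169]
eef_rot: [-0.001, 0.429, 0.904, 0.001]
wrist_force: [0.7, -1.0, -0.8]
grip_width: 0.0298
```

```bash
python3 - <<'E'
from h import *
a=snap('scene','scene1.png')[:,:,::-1];b=snap('top','top1.png')[:,:,::-1]
cv2.imwrite('pics/b1.png',np.hstack([cv2.resize(a[180:400,120:380],(400,338)),cv2.resize(b[150:350,300:500],(338,338))]))
E
```

```text
(no output)
```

View pics/b1.png

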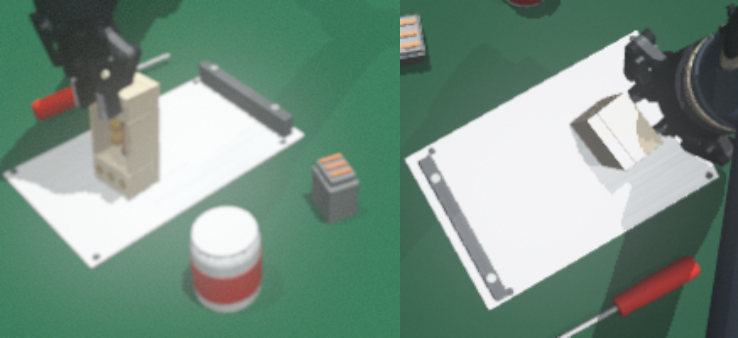

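The fingers sit against the upper screw block and the base is starting to lean. I'll keep pushing.

>>> {"api": "step_arm", "payload": {
  "series": [
    [0.5,0,0,0,0.65],
    [1.0,0,0,0,0.65],
    [1.5,0,0,0,0.65],
    [1.9,0,0,0,0.65],
    [2.3,0,0,0,0.65],
    [2.7,0,0,0,0.65],
    [3.1,0,0,0,0.65],
    [3.5,0,0,0,0.65],
    [3.9,0,0,0,0.65],
    [4.3,0,0,0,0.65],
    [4.3,0,0,0,0.65],
    [4.3,0,0,0,0.65],
    [4.3,0,0,0,0.65]
  ]
}}

```text
t: 6.15
ee_pos: [0.5982, -0.1834, 0.1171]
eef_rot: [-0.001, 0.429, 0.903, 0.001]
wrist_force: [-0.4, -0.9, -0.5]
grip_width: 0.0298
```

```bash
python3 - <<'E'
from h import *
a=snap('scene','scene2.png')[:,:,::-1];b=snap('top','top2.png')[:,:,::-1]
cv2.imwrite('pics/b2.png',np.hstack([cv2.resize(a[180:400,120:380],(400,338)),cv2.resize(b[150:350,300:500],(338,338))]))
s=ctrl.read_state();print(s['t'],s['ee_pos'],s['wrist_force'])
E
```

```text
6.25 [ 0.5981469  -0.18332419  0.11704169] [ 0.11951254 -0.97492353 -0.54536765]
```

View pics/b2.png

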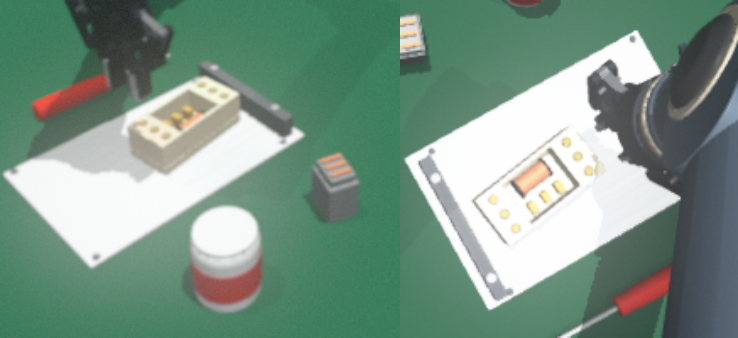

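The base is lying on its back with the open face up, skewed to the bar and a little short of it. I'll back off, turn parallel to the plate and measure.

>>> {"api": "step_arm", "payload": {
  "series": [
    [-6,0,0,0.167,0.65],
    [-9,0,0,0.167,0.65],
    [-9,0,0,0.167,0.65],
    [-9,0,0,0.167,0.65]
  ]
}}

```text
t: 6.75
ee_pos: [0.6545, -0.2523, 0.1164]
eef_rot: [-0.001, 0.503, 0.865, 0.001]
wrist_force: [-0.0, 0.1, -0.1]
grip_width: 0.0299
```

```bash
cat > meas.py <<'E'
from h import *
from scipy.spatial.transform import Rotation as R
import sys
k=sys.argv[1]
J=np.array([.573,-.1588]);th=np.radians(119.64);X=np.array([np.cos(th),np.sin(th)]);Y=np.array([-X[1],X[0]])
js=J+.125*X
s=ctrl.read_state();q=np.array(s['eef_rot']);A=R.from_quat(q[[1,2,3,0]]).as_matrix()
e=s['ee_pos'][:2]-js;print('t',s['t'],'tcp jig_stop',e@X,e@Y,s['ee_pos'][2],'toolx deg',np.degrees(np.arctan2(A[1,0],A[0,0])))
im={}
for c in('scene','top'):
    im[c]=snap(c,c+k+'.png')[:,:,::-1];m=ctrl.camera_model(c);P={}
    for n,z in(('base',.0265),('base_top',.0265),('jig_stop',.004)):
        for r in ctrl.mark_of(n,c)[:1]:
            P[n]=onz(m,np.array(r['centre']),z);v=P[n]-js;print(c,n,round(r['confidence'],2),(v@X).round(4),(v@Y).round(4))
    if 'base' in P and 'base_top' in P:
        v=P['base_top']-P['base'];print('  len',np.linalg.norm(v).round(4),'rel deg',np.degrees(np.arctan2(v@Y,v@X)).round(2))
cv2.imwrite('pics/b%s.png'%k,np.hstack([cv2.resize(im['scene'][180:380,160:340],(360,400)),cv2.resize(im['top'][180:330,310:475],(440,400),interpolation=cv2.INTER_CUBIC)]))
E
python3 meas.py 3
```

```text
t 6.75 tcp jig_stop -0.2466097502071247 -0.024624527205138677 0.11639153623638931 toolx deg 119.6636646355781
scene base 0.79 -0.1472 -0.0064
scene base_top 0.71 -0.0186 0.0163
scene jig_stop 0.78 0.0079 -0.0012
  len 0.1306 rel deg 10.02
top base 0.98 -0.1453 -0.0118
top base_top 0.98 -0.0163 0.0091
top jig_stop 0.76 -0.0002 0.0005
  len 0.1306 rel deg 9.18
```

View pics/b3.png

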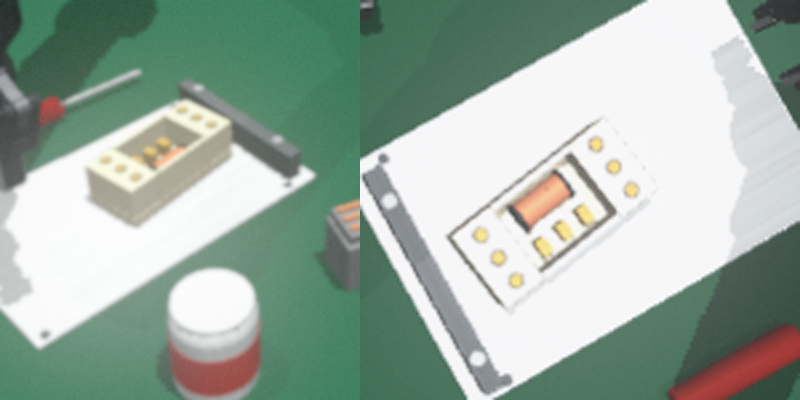

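The base is 9.6° off and 17 mm short of the bar, consistent in both views (length 130.6 mm). Next is a low two-finger push on the foot end.

>>> {"api": "step_arm", "payload": {
  "series": [
    [0,-2.5,5,0,0.65],
    [0,-2.5,9.8,0,0.65],
    [0,-2.5,9.8,0,0.65],
    [3,-2.5,9.8,0,0.65],
    [6,-2.5,9.8,0,0.65],
    [7.5,-2.5,9.8,0,0.65],
    [8.0,-2.5,9.8,0,0.65],
    [8.4,-2.5,9.8,0,0.65],
    [8.7,-2.5,9.8,0,0.65],
    [9.0,-2.5,9.8,0,0.65],
    [9.3,-2.5,9.8,0,0.65],
    [9.6,-2.5,9.8,0,0.65],
    [9.8,-2.5,9.8,0,0.65],
    [10.0,-2.5,9.8,0,0.65],
    [10.0,-2.5,9.8,0,0.65]
  ]
}}

```text
t: 9.02
ee_pos: [0.5835, -0.1774, 0.0191]
eef_rot: [-0.001, 0.502, 0.865, 0.001]
wrist_force: [0.1, -2.2, 0.3]
grip_width: 0.03
```

```bash
python3 meas.py 4
```

```text
t 9.025 tcp jig_stop -0.14636839488868755 0.00013212443628219056 0.019081085379248002 toolx deg 119.69048341531705
scene base 0.63 -0.1281 -0.0103
scene base_top 0.7 -0.0039 0.0052
scene jig_stop 0.81 -0.0041 0.0024
  len 0.1251 rel deg 7.12
top base 0.94 -0.1316 -0.01
top base_top 0.68 -0.0005 0.0022
top jig_stop 0.85 -0.0045 -0.0033
  len 0.1317 rel deg 5.31
```

View pics/b4.png

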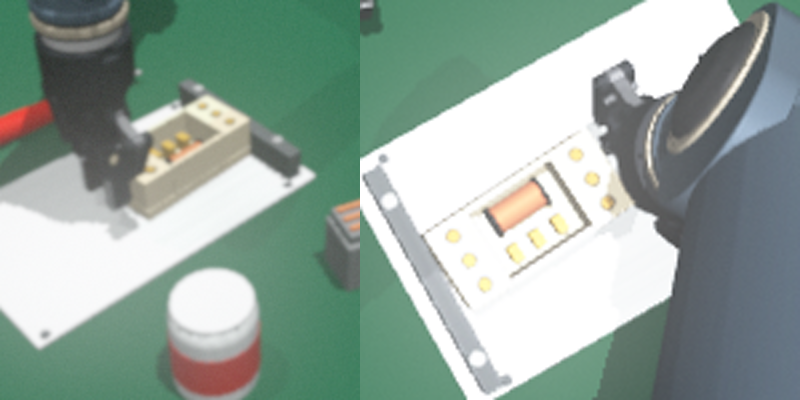

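It has turned part of the way, with about 5° left, and is close to the bar. I'll push on gently and watch the force.

>>> {"api": "step_arm", "payload": {
  "series": [
    [0.15,0,0,0,0.65],
    [0.3,0,0,0,0.65],
    [0.4,0,0,0,0.65],
    [0.5,0,0,0,0.65],
    [0.5,0,0,0,0.65]
  ]
}}

```text
t: 10.05
ee_pos: [0.5814, -0.177, 0.0195]
eef_rot: [0.001, 0.503, 0.864, -0.001]
wrist_force: [1.6, -8.2, -0.3]
grip_width: 0.0298
```

```bash
python3 meas.py 5
```

```text
t 10.05 tcp jig_stop -0.14494331590362503 0.001689855281982717 0.019542169995975772 toolx deg 119.59279202508452
scene base_top 0.73 -0.0053 0.0079
scene jig_stop 0.65 -0.0002 -0.0013
top base 0.79 -0.1316 -0.0083
top base_top 0.77 0.0019 0.005
top jig_stop 0.58 -0.0013 -0.0025
  len 0.1341 rel deg 5.7
```

View pics/b5.png

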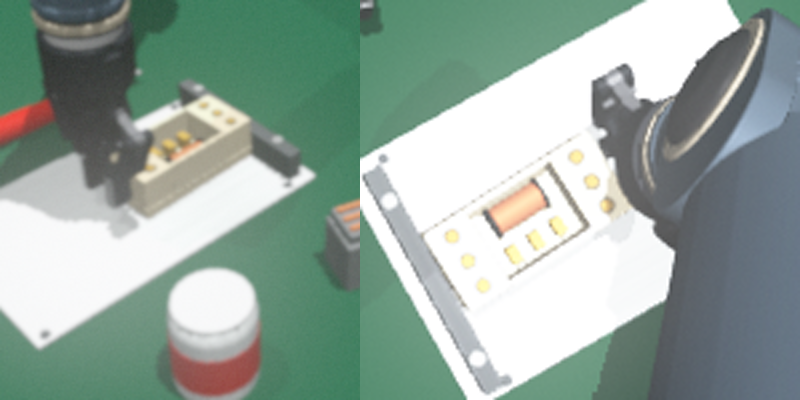

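The base is still about 5° off and jammed. Its -y corner is on the bar, and the line between the two contacts lies inside their friction cones. The foot has to swing towards +y (tool -y), so I'll sweep that way while pressing lightly.

>>> {"api": "step_arm", "payload": {
  "series": [
    [0.3,-0.3,0,0,0.65],
    [0.4,-0.6,0,0,0.65],
    [0.5,-0.9,0,0,0.65],
    [0.6,-1.2,0,0,0.65],
    [0.6,-1.5,0,0,0.65],
    [0.7,-1.7,0,0,0.65],
    [0.8,-1.7,0,0,0.65]
  ]
}}

```text
t: 11.32
ee_pos: [0.5682, -0.183, 0.0218]
eef_rot: [0.009, 0.505, 0.863, -0.001]
wrist_force: [9.8, -10.5, -1.0]
grip_width: 0.0298
```

```bash
python3 meas.py 6
```

```text
t 11.325 tcp jig_stop -0.14367977788755038 0.01619467362412373 0.021779375883874748 toolx deg 119.37803966211152
scene base 0.58 -0.1245 0.0198
scene base_top 0.64 0.0026 0.0074
scene jig_stop 0.78 0.0068 0.0085
  len 0.1277 rel deg -5.57
top base 0.88 -0.1265 0.0078
top base_top 0.63 0.0031 0.0028
top jig_stop 0.85 -0.0035 0.0006
  len 0.1297 rel deg -2.21
```

View pics/b6.png

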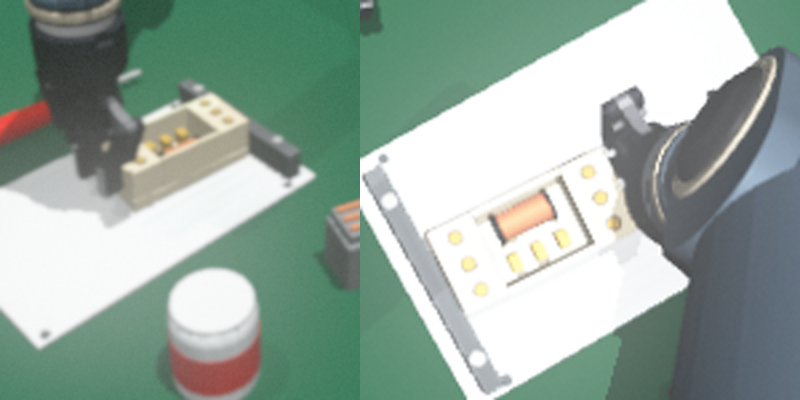

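The sweep freed it, but it overshot to about -2.5°. I'll sweep back roughly 6 mm while pressing.

>>> {"api": "step_arm", "payload": {
  "series": [
    [0.4,0.1,0,0,0.65],
    [0.4,0.3,0,0,0.65],
    [0.4,0.5,0,0,0.65],
    [0.4,0.7,0,0,0.65],
    [0.5,0.7,0,0,0.65]
  ]
}}

```text
t: 12.35
ee_pos: [0.5736, -0.1784, 0.0226]
eef_rot: [0.012, 0.505, 0.863, -0.002]
wrist_force: [3.2, -9.1, -1.7]
grip_width: 0.0299
```

```bash
python3 meas.py 7
```

```text
t 12.35 tcp jig_stop -0.14230985072895522 0.00920473026974892 0.022577426128252455 toolx deg 119.34645110128469
scene base 0.96 -0.1216 0.0126
scene jig_stop 0.91 0.0047 0.0041
top base 0.91 -0.1303 0.0027
top base_top 0.87 0.0028 0.003
top jig_stop 0.76 -0.0091 0.0014
  len 0.1331 rel deg 0.15
```

It reads square now. I'll release, back away and check with a clear view.

>>> {"api": "step_arm", "payload": {
  "series": [
    [-0.5,0,0,0,0.65],
    [-2,0,0,0,0.65],
    [-5,0,-3,0,0.65],
    [-8,0,-8,0,0.65],
    [-13,0,-14,0,0.65],
    [-16,0,-18,0,0.65],
    [-16,0,-18,0,0.65],
    [-16,0,-18,0,0.65]
  ]
}}

```text
t: 13.75
ee_pos: [0.648, -0.3144, 0.2054]
eef_rot: [0.011, 0.505, 0.863, -0.001]
wrist_force: [-0.2, -0.4, 0.1]
grip_width: 0.0301
```

```bash
sed -i '$d' meas.py; cat >> meas.py <<'E'
t=im['top'][205:305,325:435]
cv2.imwrite('pics/b%s.png'%k,cv2.resize(t,None,fx=6,fy=6,interpolation=cv2.INTER_CUBIC))
E
python3 meas.py 8
```

```text
t 13.75 tcp jig_stop -0.29737433330966684 0.01178693327203755 0.20539561803572604 toolx deg 119.32295926505576
scene base 0.95 -0.1245 0.0038
scene base_top 0.71 -0.0062 0.0032
scene jig_stop 0.83 -0.0016 -0.0005
  len 0.1183 rel deg -0.29
top base 0.85 -0.1302 -0.0001
top base_top 0.94 0.0047 0.0052
top jig_stop 0.65 -0.0047 -0.0053
  len 0.135 rel deg 2.27
```

View pics/b8.png

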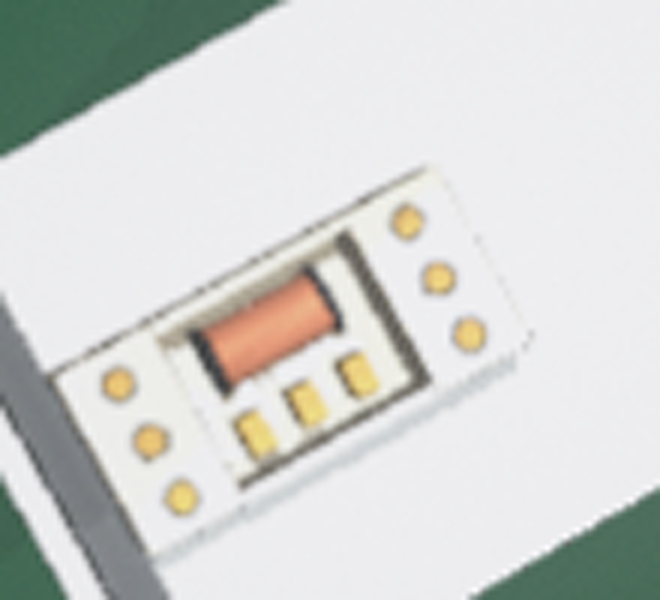

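The crop shows the top end flush on the bar, from about (55,375) to (150,555). I'll check the angle numerically from the six screw heads and the bar edge.

```bash
python3 - <<'E'
from h import *
m=ctrl.camera_model('top');im=cv2.imread('pics/top8.png')[205:305,325:435]
J=np.array([.573,-.1588]);th=np.radians(119.64);X=np.array([np.cos(th),np.sin(th)]);Y=np.array([-X[1],X[0]]);js=J+.125*X
o=np.array([325,205]);sc=lambda p:np.array(p)/6.-.4167+o
big=cv2.resize(im,None,fx=6,fy=6,interpolation=cv2.INTER_CUBIC)
h=cv2.cvtColor(big,cv2.COLOR_BGR2HSV)
W=[]
for p in[(118,385),(150,441),(182,497),(407,222),(438,278),(470,334)]:
    w=np.clip(h[p[1]-22:p[1]+23,p[0]-22:p[0]+23,1].astype(float)-70,0,None)
    y,x=np.mgrid[-22:23,-22:23];c=(p[0]+(x*w).sum()/w.sum(),p[1]+(y*w).sum()/w.sum())
    v=onz(m,sc(c),.049)-js;W.append([v@X,v@Y])
W=np.array(W);print((W*1000).round(1))
print('length angle',[np.degrees(np.arctan2(*(W[i]-W[i+3])[::-1])).round(2) for i in range(3)],'row angles',[np.degrees(np.arctan2((W[i]-W[i+2])[0],(W[i]-W[i+2])[1])).round(2) for i in(0,3)])
# bar inner edge at top z=.034: dark-grey mask
g=big.max(2);b=((g>90)&(g<175)&(h[:,:,1]<50)).astype('uint8')*255
E=[]
for r in list(range(300,370,5))+list(range(560,600,5)):
    xs=np.where(b[r]>0)[0]; xs=xs[xs<185]
    if len(xs): v=onz(m,sc((xs.max()+.5,r)),.034)-js;E.append([v@X,v@Y])
E=np.array(E);print('bar edge x mm',(E[:,0]*1000).round(1),'slope deg',np.degrees(np.arctan(np.polyfit(E[:,1],E[:,0],1)[0])).round(2))
# top-end edge corners of the base
for p in[(55,375),(150,555),(525,345),(430,168)]:
    v=onz(m,sc(p),.049)-js;print(p,(v@X*1000).round(1),(v@Y*1000).round(1))
E
```

```text
[[ -16.4  -19.2]
 [ -16.5   -0.2]
 [ -16.5   18.8]
 [-114.5  -18.8]
 [-114.5    0.2]
 [-114.3   19.1]]
length angle [np.float64(-0.26), np.float64(-0.21), np.float64(-0.19)] row angles [np.float64(179.92), np.float64(-179.64)]
bar edge x mm [  0.2   0.2 -39.7 -35.6 -33.3 -43.  -42.3 -41.6 -36.4 -17.7 -14.3   0.2
  -6.6  -1.1  -0.2   0.1   0.3  -0.    0.2   0.1   0.1] slope deg 13.76
(55, 375) -1.6 -30.5
(150, 555) -0.2 28.6
(525, 345) -127.2 29.9
(430, 168) -128.4 -29.3
```

The screw heads put the base's top end 0.4 mm from the bar and the base 0.2° off square. The bar edge reads 0.1 mm where it's cleanly visible. The arm is clear, so I'm handing in.

```bash
python3 -c "
from workcell import ctrl
print(ctrl.sign_off())"
```

```text
the job is handed in; nothing more can be done
None
```

The base lies on its back with its open face up, its top end flush and square against the stop bar. I handed the job in at about 14 s of the 64 s.

- **What I did:** I tipped the base by pushing its upper screw block along the base's own axis, then pushed its foot end along the plate. It jammed about 5° off square with one corner on the bar. I freed it with a sideways sweep under light pressure, which overshot to about -2.5°, and a short sweep back squared it.
- **Last checks:** Screw-head measurements in the clear top view put the top end about 0.4 mm from the bar face. Sideways it is within 1 mm of the bar's middle, and it is about 0.2° (0.004 rad) off square. The arm is well clear, with the wrist force at its resting level.
- **What disagreed:** The networks' final marks were noisier. They put the top end at -6 mm (scene) and +5 mm (top), gave angles of -0.3° and 2.3°, and read the base's length as 118 and 135 mm instead of 130. I trusted the screw heads and the clear view over them. My automatic bar-edge fit also failed over part of its range because it picked up the base, so I used only its clean rows, which read about 0.1 mm.
- **Not measured:** I did not measure the can, relay and screwdriver again at the end. The arm was never near them, and they looked unmoved wherever they showed in the pictures.

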